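# Latch the storage tub

### The job

Shut the storage tub airtight: press its lid down onto the seal, then hook the wire loop of the toggle latch over the catch on the lid's front, then press the red lever fully down and in so that it locks and pulls the lid tight. Work gently, without forcing lid or latch, and leave the other things on the worktop where they stand.

Things in the scene. Friction and masses are not known exactly. Their poses are not given: they have to be found in the camera images.
- tub: White plastic storage tub, 130 (x) x 180 (y) x 130 mm high, fixed to the worktop. Origin under its centre; z up, y along its width, its front (latch side) faces its -x, front face at x = -65 mm. The latch sits in the middle of the front. All hinges of lid and latch turn about the tub's y axis; lid, lever and bail therefore move in its x-z plane.
- lid: Blue lid, 134 x 188 x 12 mm, 0.28 kg, hinged along the back rim of the tub; origin on the hinge line (tub x = 63, z = 132 mm). At joint 0 its axes are the tub's, its flat top 14 mm above the origin and its front edge at x = -130 mm. A raised panel on top is looks only. Stiff hinge: it stays where it is left. Pressing by hand: no more than 25 N.
- lid_joint (a joint): Lid angle in rad, grows as it opens. About 0.048: lying on the springy rubber seal (front edge 6 to 7 mm up). To close it from open takes 1 to 5 N at the front edge; then the seal pushes back with 10 to 12 N rising 10 N per mm. Latched tight it reads 0.006 to 0.033; 0 is a hard stop.
- lid_front (a point): Point on the lid's top face, 15 mm behind its front edge, middle of its width: a good place to press. Axes as the lid's.
- lever: Steel and red latch lever on the tub's front; origin on its pivot. At joint 0 axes as the tub's: two cheeks run 16 mm down to the bail's pivot, from there the red blade, 46 wide (y), 4 thick, slants down and outward (26 deg from vertical) to a rounded end 45 mm on. Its outer face is the one toward the robot. Push on the red blade with no more than 25 N.
- lever_joint (a joint): Lever angle in rad: 0 fully down and in (locked), grows as the blade swings out toward the robot and up. It stays where left (friction 0.024 N m). With the bar in the catch and the lid on the seal it reads about 1.0 to 1.6. Closing takes up to about 10 N at the blade's end; past dead centre (0.2 to 0.4) it snaps or is easily pushed home; press until it stops.
- lever_pivot (a point): Lever pivot, 34 mm in front of the tub's front face, 95 mm above the worktop, middle of the width.
- lever_end (a point): Centre of the lever's rounded free end (8 mm thick, 46 mm wide along y), 56 mm from the lever pivot. Press here, on the blade's upper/outer face. Axes as the lever's.
- bail: Wire loop (bail), pivoted on the lever 16 mm from the lever's pivot; origin at that pivot. z points along the loop to its crossbar. Two 5 mm wire arms at y = -17 and +17 mm, 61 mm long, joined by the 5 mm crossbar; beyond the bar a black finger tab. It swings freely and stays where left.
- bail_joint (a joint): Angle of the loop against the lever in rad, 0 when locked; more negative as the loop swings toward the robot relative to the lever. No target of its own.
- bail_bar (a point): Centre of the loop's crossbar (5 mm round, along y, 34 mm long). This bar must lie in the catch's groove. Axes as the bail's.
- bail_tab (a point): Gripping point on the black finger tab, 36 mm beyond the bar. The tab is 24 wide (y), 7 thick, reaches from 16 to 52 mm beyond the bar and is bent 0.30 rad toward the robot from the bail's z. Pinch it across its 24 mm width from above, or in line with the tab; a light grip of 6 to 12 N lets it turn between the pads; never over 35 N.
- catch_seat (a point): Nominal seat of the bar in the steel catch on the lid's front. Axes as the lid's, x toward the lid. Groove 8 wide, open upward; front lip (4 thick) rises 4.5 mm above this point, floor 2.5 below; behind, a guide rises 12, sloping back: a bar touching it 11.5 up is 5 behind mid-groove, 0.45 less per mm lower. Slotted screws: the real catch is 8 mm nearer the robot to 3 mm farther; feel for it.
- pepper_mill: Wooden pepper mill, 58 mm wide, 160 mm tall, bystander behind on the left. Origin under its centre.
- mustard_jar: Glass jar with red cap, 62 mm wide, 86 mm tall, bystander at the back. Origin under its centre.
- onion: Red onion, 84 mm, bystander on the right. Origin under its centre.
- sugar_jar: Glass jar with grey lid, 64 mm wide, 90 mm tall, bystander on the right. Origin under its centre.
- coffee_cup: Small white cup, red inside, 62 mm wide, 92 mm with handle, 51 mm tall, bystander on the right. Origin under its centre.

How it is judged:
By the outcome, as a careful person would: the job done as asked, in the order asked, and still so for the second after the job is handed in, with the robot touching nothing.
It also fails if it takes over 69 s, if anything falls off the work surface, if the arm or the gripper's body presses on something with over 40 N, if the wrist force passes 120 N, or if a joint passes its speed limit or range.

### The arm

A 6-joint arm with a two-finger parallel gripper is mounted at the origin on a cart in front of the work surface, level with it; the furniture and walls round the work are solid. World frame = base frame: x ahead of the robot, y to its left, z up, the work surface at z = 0. Lengths are in m, angles in degrees, forces in N, time in s.
With the tool pointing down it reaches from about 0.35 to 0.875 m from the base axis. Payload 4.2 kg.
Tool frame: the origin (TCP) lies midway between the tips of the shut fingers; the grasp point (between the pads) lies 19 mm behind it (r.pinch_z is the distance from the TCP to the grasp point, in m); z points along the fingers, y is the line along which they close (so a half turn about z gives the same grasp; the last joint's range is limited). The gripper opens to 87 mm and grips with 3 to 60 N. Pads are 19 mm wide; open, the fingers measure 117 mm over their backs; the gripper's body (75 mm by 190 mm) begins 51 mm behind the grasp point.
Start: joints at [89.129, 22.042, 0.453, 0, -68.411, -14.817], TCP at [0.169, 0.602, 0.223] pointing down, gripper open.
Joint ranges: [-179.83, 179.83], [-69.29, 118.12], [-61.27, 80.66], [-181.25, 117.63], [-171.15, -9.14], [-177.46, 177.46]. Speed limits (degrees/s): [159.86, 159.86, 180, 180, 180, 180].

### API

Orientations are given as a 3x3 rotation matrix whose columns are the frame's x, y, z axes.
In Python, from station import r, imaging, models gives the robot as it stands. The module is installed in compiled form; this text tells all that it offers.
- The arm moves only by the tool apply_moves, never from a script. Its argument "moves" is a list of rows, each a list of 2 entries, a list of its own where there are three numbers: the shift along the tool's x, y, z in m, then the turn about the tool's z in degrees. A call has 1 to 5 rows; each row shifts and turns the commanded pose from where the row before left it, along the tool's axes as they then stand; what a row does not reach is not made up. A row lasts 1/12 s, in which the tool goes at most 41.7 mm and 7.16 degrees, less where a joint would pass 70% of its speed; a pose out of reach is approached as far as the arm can. A call is refused whole if a number of a shift passes 0.0417 or a number of a turn 7.16, either way. A call with a gripper value outside its range is refused whole. "hand" is the finger opening in m, from 0 to 0.087, set as the call begins (left out, the last holds). The fingers move at their own pace and stop on an object; the grip force is fixed at half the most. Time passes only in rows, so rows that do not move let the fingers close. It gives the time, the measured TCP pose, the force, the opening and the grip force at its end, in the units of the state.
- r.sense(): the state, without advancing time (a new reading comes with each control period).
- imaging.capture(name): name is "scene" or "side" or "wrist"; returns a dict with "frame" (420x560x3 uint8, blue, green, red), "intrinsics" (3x3 intrinsics, pixels), "eye" and "orientation" of the camera in the world. Camera axes: x right, y down, z forward; pixel columns grow to the right and rows downward; lengths in m; the calibration is good to about 2 mm. A picture is of the moment at which its call begins. There is no depth.
- r.finish_job(): hands the job in; it is judged then, once.
Trained networks look in a picture, given as the dict that the camera call returned (one of the last four; its "shot" number tells which), for a name from the list of things; names that differ only in an ending like _2 or _b are one class to them, and where a whole thing is asked for, a point or a joint stands for the part that bears it (a point fixed in the world has none). Each returns a list of dicts, best first, with "confidence" (0 to 1); they miss things now and then, are a little off and sometimes report something else, mostly with a low value. They report only what shows in the picture. A call takes as long as a camera call.
- models.cut_out(picture, target): "region" (420x560 bool, what is visible of it) and "extent" ([left, top, width, height] as shares, 0 to 1, of the picture: columns of its width, rows of its height, round what is visible of it).
- models.place_of(picture, target): "at" ([column, row] as shares, 0 to 1, of the picture: columns of its width, rows of its height: a listed point, or the origin of a listed thing).
The state is a dict: "time_s": time; "joints": joint angles; "joint_velocities": joint speeds; "effort": joint torques, N m; "tcp_pos": TCP position; "ee_rot": TCP orientation; "wrist_force": force on the tool from outside, world axes, zero at the start; "moment": the same for the moment, N m; "gripper_width": opening from 0.0 (shut) to 1.0 (fully open); "gripper_force": force on a finger pad.
Only numpy, scipy, OpenCV 4.12 (cv2) and the standard library are available. Lean on these libraries where they do the work, as an engineer would, in place of code of your own. Each camera call takes 0.05 s, during which the arm holds its last target. There are 200 camera calls.

## Working session

There is one attempt and no reset: what is moved stays moved. The work goes in short steps, Python scripts to look and compute and a tool call to move; the robot and the scene stay as the last step left them, time stands still between calls to the robot, and variables do not carry over. Pictures are saved under pics/ and viewed, at most 10 in all, crops included, and the job is handed in when it is done.

Besides the shell and the picture viewer there is one more tool, called by a JSON object that holds its "fn" and its "kwargs", one argument or row to a line. apply_moves: Moves the arm, as the interface text tells. Its arguments: {"type":"object","properties":{"moves":{"type":"array"},"hand":{"type":"number"}},"required":["moves"]}

```bash
mkdir -p pics; cat > h.py <<'E'
import numpy as np, cv2
from station import r, imaging, models
def snap(n,save=None):
    p=imaging.capture(n)
    if save: cv2.imwrite('pics/'+save,p['frame'])
    return p
def ray(p,uv):
    K=np.array(p['intrinsics']);d=np.linalg.solve(K,[uv[0],uv[1],1.]);d=np.array(p['orientation'])@d
    return np.array(p['eye']),d/np.linalg.norm(d)
def proj(p,X):
    c=np.array(p['orientation']).T@(np.array(X)-np.array(p['eye']));q=np.array(p['intrinsics'])@c
    return q[:2]/q[2]
def find(p,n):
    o=models.place_of(p,n)
    return [(np.round(np.array(a['at'])*[560,420],1),round(a['confidence'],2)) for a in o[:2]]
def tri(rs):
    A=0;b=0;
    for e,d in rs:
        M=np.eye(3)-np.outer(d,d);A=A+M;b=b+M@e
    X=np.linalg.solve(A,b)
    return X,[np.linalg.norm((np.eye(3)-np.outer(d,d))@(X-e))*1e3 for e,d in rs]
E
python3 - <<'E'
from h import *
ps={n:snap(n,n+'0.png') for n in('scene','side','wrist')}
im=np.hstack([cv2.resize(ps[n]['frame'],(400,300)) for n in('scene','side')])
for n in('tub','lid','lid_front','lever','lever_pivot','lever_end','bail','bail_bar','bail_tab','catch_seat'):
    f={k:find(ps[k],n) for k in ps}
    rs=[ray(ps[k],f[k][0][0]) for k in('scene','side','wrist') if f[k] and f[k][0][1]>.4]
    print(n,f, [np.round(x,3) for x in tri(rs)] if len(rs)>1 else '')
for n in('pepper_mill','mustard_jar','onion','sugar_jar','coffee_cup'):
    f={k:find(ps[k],n) for k in('scene','side')}
    rs=[ray(ps[k],f[k][0][0]) for k in f if f[k] and f[k][0][1]>.4]
    print(n,[np.round(x,3) for x in tri(rs)] if len(rs)>1 else f)
for k in ps: print(k,np.round(ps[k]['eye'],3),np.round(ps[k]['orientation'],2).tolist())
s=r.sense();print(s)
print(r.pinch_z)
E
```

```text
tub {'scene': [(array([242.8, 250.6]), 0.86), (array([232.9, 208.8]), 0.17)], 'side': [(array([295., 280.]), 0.7)], 'wrist': []} [array([ 0.615,  0.06 , -0.009]), array([5.173, 5.173])]
lid {'scene': [(array([236.8, 208.2]), 0.92), (array([248.5, 256.8]), 0.29)], 'side': [(array([271.5, 244.7]), 0.82)], 'wrist': []} [array([0.673, 0.065, 0.129]), array([1.288, 1.288])]
lid_front {'scene': [(array([242.2, 209.8]), 0.74), (array([255.3, 254.5]), 0.44)], 'side': [(array([308.3, 216.3]), 0.89)], 'wrist': []} [array([0.588, 0.055, 0.209]), array([5.989, 5.989])]
lever {'scene': [(array([251.1, 258.8]), 0.72), (array([255.2, 249.1]), 0.7)], 'side': [(array([332.7, 240.1]), 0.74)], 'wrist': []} [array([0.511, 0.036, 0.095]), array([3.368, 3.368])]
lever_pivot {'scene': [(array([245.4, 208.3]), 0.72), (array([252. , 259.2]), 0.62)], 'side': [(array([332.3, 243.1]), 0.9)], 'wrist': []} [array([0.562, 0.077, 0.192]), array([51.738, 51.738])]
lever_end {'scene': [(array([254.6, 266.8]), 0.64)], 'side': [(array([353.5, 233.8]), 0.62)], 'wrist': []} [array([0.463, 0.033, 0.115]), array([2.051, 2.
[... 1465 characters left out ...]
+01, -1.48149632e+01]), 'joint_velocities': array([ 0.06521735,  0.0431498 , -0.07359686,  0.03142538, -0.001338  ,
       -0.03767624]), 'effort': array([-3.81431846e-05, -3.90455711e+01,  1.87621897e+01,  4.22434241e+00,
        1.54933491e-02, -3.04186858e-05]), 'tcp_pos': array([0.16896305, 0.60170691, 0.22255726]), 'ee_rot': array([[ 9.62766145e-01, -2.70335623e-01,  2.74898701e-05],
       [-2.70335623e-01, -9.62766145e-01, -3.34688928e-06],
       [ 2.73710997e-05, -4.20921948e-06, -1.00000000e+00]]), 'wrist_force': array([ 0.71246578,  0.47297562, -0.42140742]), 'moment': array([ 0.00075317, -0.04062872, -0.02317259]), 'gripper_force': 0.0, 'gripper_width': 1.0055604744882602}
0.0187
```

View pics/scene0.png

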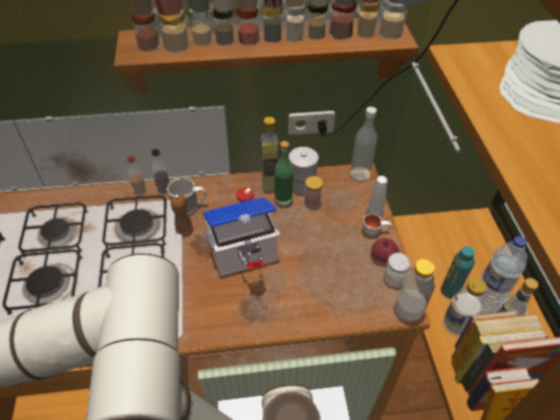

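View pics/side0.png

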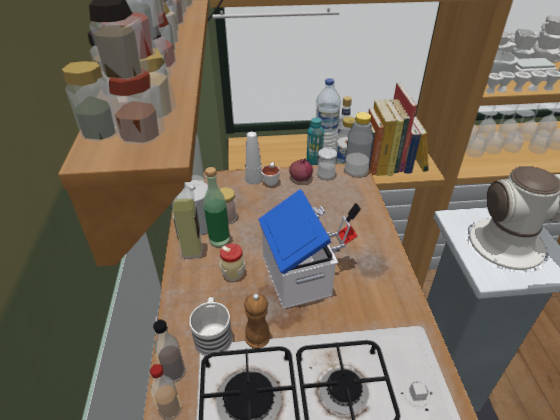

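The tub is in mid-worktop with its lid about 40° open. In the scene view the lid is near (240,210) and the red lever near (255,265). The side view puts the bail tab near (354,210). I'll fit a kinematic model to the detections.

```bash
cat >> h.py <<'E'
from scipy.optimize import least_squares
def R2(a,v): c,s=np.cos(a),np.sin(a); return np.array([v[0]*c+v[1]*s,-v[0]*s+v[1]*c])
def pts(q):
    # q: tx,ty,yaw,lid,lever,bailabs(lever+bail),sx,sz
    tx,ty,yw,l,th,b,sx,sz=q
    P={'tub':(0,0)}
    h=np.array([.063,.132]);P['lid']=h;P['lid_front']=h+R2(l,(-.115,.014));P['catch_seat']=h+R2(l,(sx,sz))
    v=np.array([-.099,.095]);P['lever_pivot']=v;P['lever']=v
    P['lever_end']=v+R2(th,(-.018,-.0529));bp=v+R2(th,(0,-.016));P['bail']=bp
    bar=bp+R2(b,(0,.061));P['bail_bar']=bar;P['bail_tab']=bar+R2(b-.3,(0,.036))
    return {k:np.array([tx+np.cos(yw)*a[0],ty+np.sin(yw)*a[0],a[1]]) for k,a in P.items()}
def fit(obs,q0,fix={},loss='soft_l1'):
    # obs: list (pic,name,uv,w)
    idx=[i for i in range(8) if i not in fix];q0=np.array(q0,float)
    for i,v in fix.items(): q0[i]=v
    def f(x):
        q=q0.copy();q[idx]=x;P=pts(q)
        o=np.concatenate([(proj(p,P[n])-uv)*w for p,n,uv,w in obs])
        return np.append(o,[(q[6]+.142)/.01*.3,(q[7])/.02*.3])
    s=least_squares(f,q0[idx],loss=loss,f_scale=2.);q=q0.copy();q[idx]=s.x
    return q
def observe(cams,names,minc=.35,gate=None,px=25):
    obs=[];ps={}
    for c in cams:
        p=snap(c);ps[c]=p
        for n in names:
            for a,cf in find(p,n):
                if cf<minc: continue
                if gate is not None and np.linalg.norm(proj(p,gate[n])-a)>px: continue
                obs.append((p,n,a,cf));break
    return obs,ps
NM=['tub','lid','lid_front','catch_seat','lever_pivot','lever','lever_end','bail','bail_bar','bail_tab']
def report(q,obs=None):
    print('q',np.round(q,4).tolist())
    for k,v in pts(q).items(): print(k,np.round(v,4))
    for p,n,uv,w in obs or []: print(p['shot'],n,np.round(proj(p,pts(q)[n])-uv,1),w)
E
python3 - <<'E'
from h import *
q0=[.61,.055,.17,.7,1.5,-.4,-.142,0]
obs,ps=observe(['scene','side'],NM,gate=pts(q0))
q=fit(obs,q0);report(q,obs);np.save('q.npy',q)
E
```

```text
q [0.6121, 0.0587, 0.2196, 0.5096, 1.4811, -0.2443, -0.1454, 0.0144]
tub [0.6121 0.0587 0.    ]
lid [0.6736 0.0725 0.132 ]
lid_front [0.5823 0.0521 0.2003]
catch_seat [0.5566 0.0463 0.2155]
lever_pivot [0.5155 0.0372 0.095 ]
lever [0.5155 0.0372 0.095 ]
lever_end [0.4625 0.0253 0.1082]
bail [0.5    0.0337 0.0936]
bail_bar [0.4856 0.0305 0.1528]
bail_tab [0.4674 0.0264 0.1836]
4 tub [-0.2 -0.2] 0.78
4 lid [0.8 1.4] 0.88
4 lid_front [ 0.9 -0.1] 0.87
4 catch_seat [-3.5  1.7] 0.68
4 lever_pivot [-2.5 -2.4] 0.57
4 lever [ 0.4 -1.9] 0.58
4 lever_end [-0.3  0.7] 0.68
4 bail [1.  0.8] 0.5
4 bail_bar [1.9 0. ] 0.41
4 bail_tab [1.  2.9] 0.4
5 tub [-0.4  1. ] 0.76
5 lid [ 1.  -0.9] 0.62
5 lid_front [-1.9  1.9] 0.9
5 catch_seat [-0.3 -0.6] 0.88
5 lever [ 2.3 -0.5] 0.93
5 lever_end [ 0.4 -1.4] 0.76
5 bail [-1.1 -0.6] 0.62
5 bail_bar [0.8 0.2] 0.55
5 bail_tab [-2.2  1.6] 0.64
```

{"fn": "apply_moves", "kwargs": {
  "moves": [
    [[0.01, 0.012, -0.03], 0],
    [[0.02, 0.025, -0.02], 0],
    [[0.025, 0.03, -0.015], 0],
    [[0.025, 0.03, -0.01], 0],
    [[0.025, 0.03, -0.01], 0]
  ],
  "hand": 0
}}

```text
time_s: 3.67
tcp_pos: [0.236, 0.4498, 0.3084]
ee_rot: [[0.963, -0.27, 0.0], [-0.27, -0.963, 0.001], [0.0, -0.001, -1.0]]
wrist_force: [0.6, 0.0, -0.4]
gripper_width: 0.711
gripper_force: 0.0
```

{"fn": "apply_moves", "kwargs": {
  "moves": [
    [[0.025, 0.032, -0.005], 0],
    [[0.025, 0.032, 0], 0],
    [[0.025, 0.032, 0], 0],
    [[0.025, 0.032, 0], 0],
    [[0.025, 0.032, 0], 0]
  ]
}}

```text
time_s: 4.08
tcp_pos: [0.3129, 0.2614, 0.3129]
ee_rot: [[0.963, -0.27, 0.001], [-0.27, -0.963, 0.001], [0.0, -0.001, -1.0]]
wrist_force: [1.6, 0.1, 0.9]
gripper_width: 0.329
gripper_force: 0.0
```

{"fn": "apply_moves", "kwargs": {
  "moves": [
    [[0.027, 0.031, 0], 0],
    [[0.027, 0.031, 0], 0],
    [[0.027, 0.031, 0], 0],
    [[0.025, 0.03, 0], 0],
    [[0.02, 0.025, 0], 0]
  ]
}}

```text
time_s: 4.5
tcp_pos: [0.3944, 0.0844, 0.313]
ee_rot: [[0.963, -0.271, 0.001], [-0.271, -0.963, 0.001], [0.001, -0.001, -1.0]]
wrist_force: [0.3, -0.2, -0.0]
gripper_width: 0.016
gripper_force: 0.0
```

{"fn": "apply_moves", "kwargs": {
  "moves": [
    [[0, 0, 0], -7],
    [[0, 0, 0], -7],
    [[0, 0, 0], -7],
    [[0, 0, 0], -6],
    [[0, 0, 0], 0]
  ]
}}

```text
time_s: 4.92
tcp_pos: [0.394, 0.0865, 0.3126]
ee_rot: [[0.98, 0.197, 0.0], [0.197, -0.98, 0.0], [0.0, -0.0, -1.0]]
wrist_force: [-1.2, 1.1, 0.5]
gripper_width: 0.006
gripper_force: 0.0
```

```bash
python3 - <<'E'
from h import *
s=r.sense();print(s['time_s'],s['tcp_pos'],s['ee_rot'][:,0],s['joints'].round(1))
q0=np.load('q.npy')
obs,ps=observe(['wrist','side','scene'],NM,gate=pts(q0),px=60)
cv2.imwrite('pics/w1.png',ps['wrist']['frame'])
q=fit(obs,q0);report(q,obs);np.save('q.npy',q)
E
```

```text
4.9167 [0.39396324 0.08653147 0.31262626] [9.80336523e-01 1.97332736e-01 3.06073969e-04] [ 35.7  -3.9 -18.3  -0.  -75.6  65.7]
q [0.6109, 0.0587, 0.2106, 0.5146, 1.7994, -0.2455, -0.1418, 0.0161]
tub [0.6109 0.0587 0.    ]
lid [0.6725 0.0719 0.132 ]
lid_front [0.5814 0.0524 0.2008]
catch_seat [0.5596 0.0478 0.2158]
lever_pivot [0.5141 0.038  0.095 ]
lever [0.5141 0.038  0.095 ]
lever_end [0.4677 0.0281 0.1245]
bail [0.4989 0.0348 0.0986]
bail_bar [0.4844 0.0317 0.1578]
bail_tab [0.4661 0.0278 0.1886]
6 lever_end [-1.4 -1.1] 0.86
6 bail [1.2 1.2] 0.55
6 bail_bar [-0.8  1.5] 0.61
6 bail_tab [-0.  -0.3] 0.88
7 tub [-5.2 -1.7] 0.68
7 lid [ 0.2 -0.2] 0.81
7 lid_front [-0.6  1.8] 0.79
7 catch_seat [-0.1 -0.3] 0.78
7 lever_pivot [ 0.1 -0.7] 0.84
7 lever [-0.  -1.2] 0.84
7 lever_end [-1.5 -3. ] 0.77
7 bail [0.7 0.3] 0.69
7 bail_bar [ 0.  -3.4] 0.47
7 bail_tab [-0.5 -0.4] 0.7
8 tub [-3.3 40.2] 0.45
8 lid_front [-0.2 -1.4] 0.5
8 catch_seat [-2.   0.8] 0.61
8 lever_end [10.5 43.7] 0.69
```

View pics/w1.png

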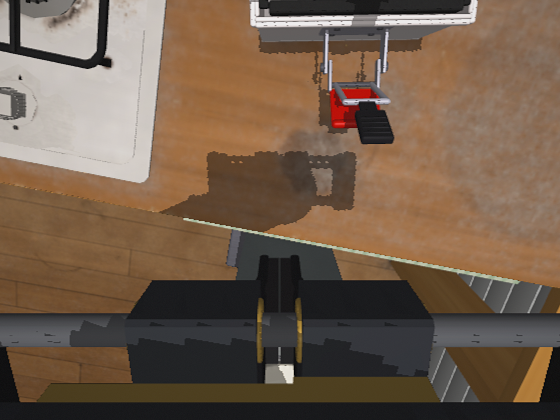

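{"fn": "apply_moves", "kwargs": {
  "moves": [
    [[0.035, 0.014, 0], -0.7],
    [[0.035, 0.014, 0], 0],
    [[0.035, 0.014, 0], 0],
    [[0.035, 0.014, 0.01], 0],
    [[0.036, 0.014, 0.02], 0]
  ]
}}

```text
time_s: 6.98
tcp_pos: [0.5823, 0.0544, 0.2852]
ee_rot: [[0.978, 0.208, 0.006], [0.208, -0.978, 0.001], [0.006, 0.0, -1.0]]
wrist_force: [0.4, 0.5, 1.4]
gripper_width: 0.008
gripper_force: 0.0
```

{"fn": "apply_moves", "kwargs": {
  "moves": [
    [[0, 0, 0.02], 0],
    [[0, 0, 0.02], 0],
    [[0, 0, 0.015], 0],
    [[0, 0, 0.005], 0],
    [[0, 0, 0.0], 0]
  ]
}}

```text
time_s: 7.4
tcp_pos: [0.5784, 0.0545, 0.2217]
ee_rot: [[0.978, 0.208, -0.003], [0.208, -0.978, -0.001], [-0.004, 0.0, -1.0]]
wrist_force: [-0.7, -0.5, 1.1]
gripper_width: 0.007
gripper_force: 0.0
```

{"fn": "apply_moves", "kwargs": {
  "moves": [
    [[0, 0, 0.006], 0],
    [[0, 0, 0.006], 0],
    [[0, 0, 0.006], 0],
    [[0, 0, 0.006], 0],
    [[0, 0, 0.006], 0]
  ]
}}

```text
time_s: 7.82
tcp_pos: [0.5793, 0.0549, 0.1936]
ee_rot: [[0.978, 0.208, 0.001], [0.208, -0.978, 0.0], [0.001, -0.0, -1.0]]
wrist_force: [0.0, 0.1, 1.7]
gripper_width: 0.005
gripper_force: 0.7
```

{"fn": "apply_moves", "kwargs": {
  "moves": [
    [[-0.002, 0, 0.005], 0],
    [[-0.002, 0, 0.005], 0],
    [[-0.002, 0, 0.005], 0],
    [[-0.002, 0, 0.003], 0],
    [[-0.002, 0, 0.002], 0]
  ]
}}

```text
time_s: 8.23
tcp_pos: [0.5692, 0.0527, 0.1728]
ee_rot: [[0.978, 0.208, 0.0], [0.208, -0.978, 0.0], [0.0, -0.0, -1.0]]
wrist_force: [0.3, -0.3, 0.9]
gripper_width: 0.004
gripper_force: 0.5
```

{"fn": "apply_moves", "kwargs": {
  "moves": [
    [[-0.001, 0, 0.004], 0],
    [[-0.001, 0, 0.004], 0],
    [[-0.001, 0, 0.004], 0],
    [[0, 0, 0.003], 0],
    [[0, 0, 0.002], 0]
  ]
}}

```text
time_s: 8.65
tcp_pos: [0.5659, 0.0519, 0.1557]
ee_rot: [[0.978, 0.208, -0.001], [0.208, -0.978, -0.0], [-0.001, 0.0, -1.0]]
wrist_force: [-1.4, -0.1, 1.7]
gripper_width: 0.006
gripper_force: 0.6
```

{"fn": "apply_moves", "kwargs": {
  "moves": [
    [[0, 0, 0.001], 0],
    [[0, 0, 0.001], 0],
    [[0, 0, 0.001], 0],
    [[0, 0, 0.0], 0]
  ]
}}

```text
time_s: 8.98
tcp_pos: [0.5664, 0.0521, 0.1532]
ee_rot: [[0.978, 0.208, 0.0], [0.208, -0.978, 0.0], [0.0, 0.0, -1.0]]
wrist_force: [-0.7, -0.3, 0.3]
gripper_width: 0.004
gripper_force: 0.1
```

{"fn": "apply_moves", "kwargs": {
  "moves": [
    [[0, 0, 0.001], 0],
    [[0, 0, 0.001], 0],
    [[0, 0, 0.0005], 0],
    [[0, 0, 0.0], 0]
  ]
}}

```text
time_s: 9.32
tcp_pos: [0.5665, 0.0521, 0.152]
ee_rot: [[0.978, 0.209, 0.001], [0.209, -0.978, -0.0], [0.001, 0.0, -1.0]]
wrist_force: [-2.1, 0.3, 6.4]
gripper_width: 0.002
gripper_force: 2.9
```

```bash
python3 - <<'E'
from h import *
p=snap('side');f=p['frame'][170:290,250:390];cv2.imwrite('pics/s2.png',cv2.resize(f,None,fx=5,fy=5,interpolation=2))
print(find(p,'lid_front'),r.sense()['wrist_force'],r.sense()['tcp_pos'])
E
```

```text
[(array([316.8, 229.4]), 0.89)] [-2.26637226 -0.07098295  6.05171093] [0.56648519 0.05208824 0.15196937]
```

View pics/s2.png

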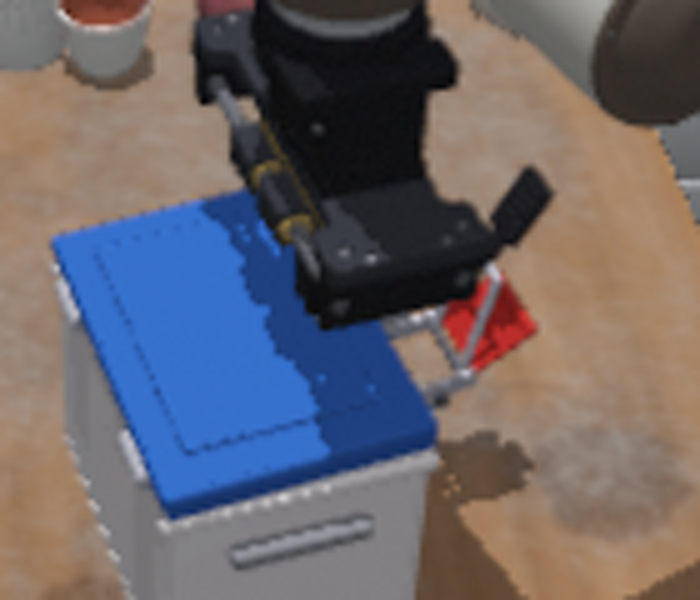

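The lid is lying on the seal, with contact at about 6 N. I'll press slightly more to make sure, then back off.

{"fn": "apply_moves", "kwargs": {
  "moves": [
    [[0, 0, 0.0006], 0],
    [[0, 0, 0.0006], 0],
    [[0, 0, 0.0], 0]
  ]
}}

```text
time_s: 9.67
tcp_pos: [0.5665, 0.0521, 0.1518]
ee_rot: [[0.978, 0.209, 0.001], [0.209, -0.978, -0.0], [0.001, 0.001, -1.0]]
wrist_force: [-4.9, 0.9, 9.6]
gripper_width: 0.006
gripper_force: 5.2
```

{"fn": "apply_moves", "kwargs": {
  "moves": [
    [[0, 0, -0.01], 0],
    [[-0.005, 0, -0.03], 0],
    [[-0.03, 0, -0.025], 0],
    [[-0.035, 0, -0.015], 0],
    [[-0.035, 0, -0.01], 0]
  ]
}}

```text
time_s: 10.08
tcp_pos: [0.4638, 0.0303, 0.2414]
ee_rot: [[0.978, 0.208, 0.003], [0.208, -0.978, 0.001], [0.003, -0.0, -1.0]]
wrist_force: [-0.6, 0.6, -0.1]
gripper_width: 0.004
gripper_force: 0.0
```

{"fn": "apply_moves", "kwargs": {
  "moves": [
    [[-0.03, 0, 0], 0],
    [[-0.005, 0, 0], 0],
    [[0, 0, 0], 0]
  ],
  "hand": 0.05
}}

```text
time_s: 10.33
tcp_pos: [0.4282, 0.0226, 0.2406]
ee_rot: [[0.978, 0.209, 0.002], [0.209, -0.978, 0.001], [0.002, -0.001, -1.0]]
wrist_force: [0.8, 0.4, -0.7]
gripper_width: 0.153
gripper_force: 0.0
```

```bash
python3 - <<'E'
from h import *
s=r.sense();print(s['time_s'],s['tcp_pos'],s['ee_rot'][:,0],s['joints'].round(1))
q0=np.load('q.npy');q0[3]=.048
obs,ps=observe(['wrist','side'],NM[1:],gate=pts(q0),px=40)
cv2.imwrite('pics/w2.png',ps['wrist']['frame'])
q=fit(obs,q0);report(q,obs);np.save('q.npy',q)
E
```

```text
10.3333 [0.4282035  0.02263731 0.24057791] [0.9780192  0.20850026 0.00246817] [ 24.9   1.5 -23.5  -0.  -64.9  77.1]
q [0.6128, 0.0584, 0.207, 0.0221, 1.6009, -0.2572, -0.145, 0.0059]
tub [0.6128 0.0584 0.    ]
lid [0.6744 0.0714 0.132 ]
lid_front [0.5622 0.0478 0.1485]
catch_seat [0.5326 0.0416 0.1411]
lever_pivot [0.5159 0.0381 0.095 ]
lever [0.5159 0.0381 0.095 ]
lever_end [0.4647 0.0273 0.1146]
bail [0.5002 0.0348 0.0955]
bail_bar [0.485  0.0316 0.1545]
bail_tab [0.4664 0.0277 0.185 ]
10 lid_front [-0.3 -0.1] 0.65
10 catch_seat [1.5 0.7] 0.65
10 lever_end [0.2 0.2] 0.79
10 bail_bar [-0.6 -0.2] 0.9
10 bail_tab [0.3 0.4] 0.7
11 lid [1.8 0.1] 0.8
11 lid_front [-2.   0.3] 0.75
11 catch_seat [-2.7 -0.3] 0.83
11 lever_pivot [-0.   0.7] 0.84
11 lever [0.3 2.4] 0.7
11 lever_end [ 1.2 -1.8] 0.77
11 bail [-1.3 -2.4] 0.55
11 bail_bar [0.4 2.1] 0.74
11 bail_tab [-1.5  2.8] 0.77
```

View pics/w2.png

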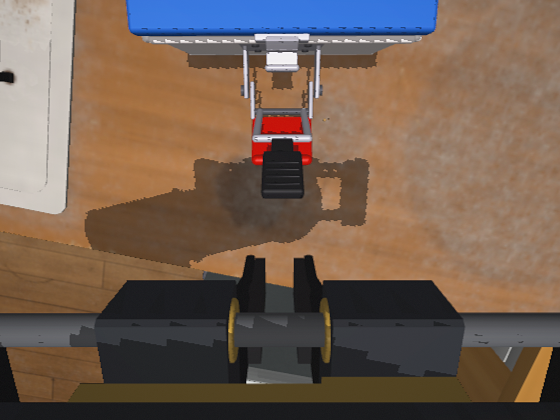

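The wrist view shows the lid shut and the catch at about (283,60). The bar is near (283,134) and the tab near (282,172), almost centred between the fingers. I'll check the lateral offset before gripping.

```bash
python3 - <<'E'
from h import *
s=r.sense();q=np.load('q.npy');P=pts(q);T=s['tcp_pos'];R=s['ee_rot']
p=snap('wrist');g=cv2.cvtColor(p['frame'],6)
for n in('bail_tab','bail_bar','catch_seat'):
    l=R.T@(P[n]-T);print(n,'tool',l.round(4),'px',proj(p,P[n]).round(1),'px at y=0',proj(p,T+R@(l*[1,0,1])).round(1),'+3mm',proj(p,T+R@(l*[1,0,1]+[0,.003,0])).round(1))
for t in('bail_tab',):
    m=models.cut_out(p,t);print(m[0]['confidence'],np.array(m[0]['extent'])*[560,420,560,420])
row=g[185];print(row[255:310].tolist())
E
```

```text
bail_tab tool [0.0372 0.003  0.0547] px [282.4 177.3] px at y=0 [277.3 177.3] +3mm [282.4 177.3]
bail_bar tool [0.0562 0.0031 0.0852] px [282.2 138.4] px at y=0 [277.5 138.4] +3mm [282.1 138.4]
catch_seat tool [0.1049 0.0032 0.0986] px [282.6  59.6] px at y=0 [277.6  59.6] +3mm [282.3  59.6]
0.94 [250.992 108.318  61.488  95.382]
[70, 66, 64, 65, 65, 64, 47, 25, 29, 31, 32, 33, 33, 32, 32, 33, 33, 32, 33, 33, 32, 32, 32, 31, 32, 31, 31, 31, 28, 28, 29, 29, 29, 31, 30, 30, 29, 31, 31, 32, 34, 33, 35, 39, 37, 29, 28, 26, 49, 72, 76, 75, 74, 73, 74]
```

{"fn": "apply_moves", "kwargs": {
  "moves": [
    [[0.0385, 0.002, 0], 0],
    [[0, 0, 0.025], 0],
    [[0, 0, 0.025], 0],
    [[0, 0, 0.018], 0],
    [[0, 0, 0.006], 0]
  ],
  "hand": 0.045
}}

```text
time_s: 11.85
tcp_pos: [0.4657, 0.0284, 0.1627]
ee_rot: [[0.978, 0.207, -0.006], [0.207, -0.978, -0.002], [-0.006, 0.0, -1.0]]
wrist_force: [-0.8, -0.4, -0.2]
gripper_width: 0.521
gripper_force: 0.0
```

{"fn": "apply_moves", "kwargs": {
  "moves": [
    [[0, 0, 0], 0],
    [[0, 0, 0], 0],
    [[0, 0, 0], 0],
    [[0, 0, 0], 0],
    [[0, 0, 0], 0]
  ],
  "hand": 0.0235
}}

```text
time_s: 12.27
tcp_pos: [0.4681, 0.0292, 0.1668]
ee_rot: [[0.978, 0.208, 0.002], [0.208, -0.978, 0.001], [0.002, -0.0, -1.0]]
wrist_force: [-0.1, 0.0, 0.2]
gripper_width: 0.287
gripper_force: 0.0
```

```bash
python3 - <<'E'
from h import *
s=r.sense();print(s['time_s'],s['tcp_pos'],s['wrist_force'],s['gripper_width'],s['gripper_force'])
a=snap('wrist')['frame'][100:300,140:420];p=snap('side');b=p['frame'][170:290,290:410]
cv2.imwrite('pics/g1.png',np.hstack([cv2.resize(a,(420,300)),cv2.resize(b,(300,300))]))
E
```

```text
12.2667 [0.46807063 0.02922241 0.1667707 ] [-0.14706598  0.01338867  0.1685125 ] 0.2872792139828716 0.0
```

View pics/g1.png

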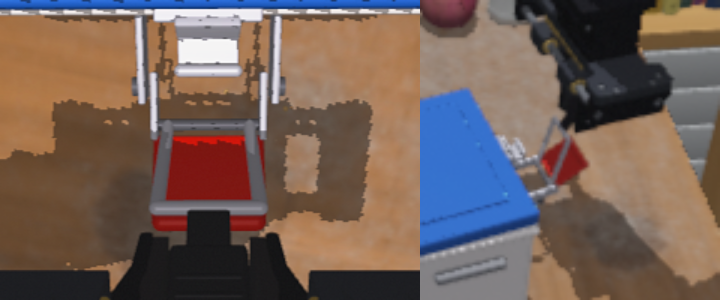

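{"fn": "apply_moves", "kwargs": {
  "moves": [
    [[0, 0, 0], 0],
    [[0, 0, 0], 0],
    [[0, 0, 0], 0]
  ],
  "hand": 0.0225
}}

```text
time_s: 12.62
tcp_pos: [0.4676, 0.0291, 0.1659]
ee_rot: [[0.978, 0.208, 0.001], [0.208, -0.978, 0.0], [0.001, -0.0, -1.0]]
wrist_force: [-1.0, 1.7, 1.8]
gripper_width: 0.271
gripper_force: 30.0
```

{"fn": "apply_moves", "kwargs": {
  "moves": [
    [[0, 0, 0], 0],
    [[0, 0, 0], 0]
  ],
  "hand": 0.0236
}}

```text
time_s: 12.78
tcp_pos: [0.4676, 0.0291, 0.1657]
ee_rot: [[0.978, 0.208, 0.0], [0.208, -0.978, 0.0], [0.0, -0.0, -1.0]]
wrist_force: [-0.7, 2.2, 1.0]
gripper_width: 0.275
gripper_force: 10.7
```

```bash
cat >> h.py <<'E'
V=np.array([-.099,.095])
def bar_to_G(bar,th0,rod=(-.0106,.0954)):
    f=lambda t: np.linalg.norm(bar-(V+R2(t,(0,-.016))))-.061
    ts=np.linspace(th0-1.2,th0+1.2,4801);v=[f(t) for t in ts]
    rt=[ts[i] for i in range(4800) if v[i]*v[i+1]<=0]
    t=min(rt,key=lambda a:abs(a-th0)); bp=V+R2(t,(0,-.016));d=bar-bp;b=np.arctan2(d[0],d[1])
    return t,b,bp+R2(b,rod)
def G_to_state(G,th0,b0,rod=(-.0106,.0954)):
    s=least_squares(lambda x:(V+R2(x[0],(0,-.016))+R2(x[1],rod)-G)*1e3,[th0,b0]).x
    return s, V+R2(s[0],(0,-.016))+R2(s[1],(0,.061))
def tubc(q,X): d=np.array(X)-[q[0],q[1],0];return np.array([np.cos(q[2])*d[0]+np.sin(q[2])*d[1],d[2]]),-np.sin(q[2])*d[0]+np.cos(q[2])*d[1]
E
python3 - <<'E'
from h import *
q=np.load('q.npy');s=r.sense();T=s['tcp_pos'];G,lat=tubc(q,T+[0,0,r.pinch_z]);print('G',G,'lat',lat)
(th,b),bar=G_to_state(G,q[4],q[5]);print('state',th,b,'bar',bar)
P=pts(np.r_[q[:3],.048,q[4:]]);seat,_=tubc(q,P['catch_seat']);print('seat',seat)
g0=G
for w in [bar,(-.115,.160),(-.103,.162),(-.092,.1605),(-.085,.158),(-.0815,.157),(-.0765,.1565),(-.0735,.1565),tuple(seat),(seat[0]-.005,seat[1]-.0)]:
    th,b,g=bar_to_G(np.array(w),th);print(np.round(w,4),round(th,3),round(b,3),'G',g.round(4),'d(toolx,up)',(g-g0).round(4));g0=g
E
```

```text
G [-0.14812548  0.1844056 ] lat 0.0011457363012765363
state 1.5283351344721081 -0.24185195584772945 bar [-0.12959515  0.15354549]
seat [-0.08158418  0.14485167]
[-0.1296  0.1535] 1.528 -0.242 G [-0.1481  0.1844] d(toolx,up) [ 0. -0.]
[-0.115  0.16 ] 1.823 -0.008 G [-0.1259  0.1943] d(toolx,up) [0.0222 0.0099]
[-0.103  0.162] 2.016 0.172 G [-0.1076  0.1977] d(toolx,up) [0.0183 0.0034]
[-0.092   0.1605] 2.105 0.347 G [-0.0903  0.1965] d(toolx,up) [ 0.0173 -0.0012]
[-0.085  0.158] 2.135 0.468 G [-0.0789  0.1935] d(toolx,up) [ 0.0113 -0.003 ]
[-0.0815  0.157 ] 2.184 0.525 G [-0.0734  0.1921] d(toolx,up) [ 0.0055 -0.0014]
[-0.0765  0.1565] 2.325 0.594 G [-0.066   0.1909] d(toolx,up) [ 0.0074 -0.0011]
[-0.0735  0.1565] 2.435 0.629 G [-0.0618  0.1905] d(toolx,up) [ 0.0042 -0.0004]
[-0.0816  0.1449] 1.495 0.579 G [-0.0716  0.1794] d(toolx,up) [-0.0098 -0.0111]
[-0.0866  0.1449] 1.288 0.473 G [-0.0804  0.1803] d(toolx,up) [-0.0087  0.0009]
```

{"fn": "apply_moves", "kwargs": {
  "moves": [
    [[0.007, 0, -0.0033], 0],
    [[0.008, 0, -0.0033], 0],
    [[0.0072, 0, -0.0033], 0],
    [[0.009, 0, -0.0017], 0],
    [[0.0093, 0, -0.0017], 0]
  ]
}}

```text
time_s: 13.2
tcp_pos: [0.5077, 0.0376, 0.1787]
ee_rot: [[0.978, 0.208, -0.001], [0.208, -0.978, -0.0], [-0.001, -0.0, -1.0]]
wrist_force: [-1.7, 1.4, -2.4]
gripper_width: 0.274
gripper_force: 10.3
```

{"fn": "apply_moves", "kwargs": {
  "moves": [
    [[0.0087, 0, 0.0006], 0],
    [[0.0086, 0, 0.0006], 0],
    [[0, 0, 0], 0]
  ]
}}

```text
time_s: 13.45
tcp_pos: [0.526, 0.0415, 0.1775]
ee_rot: [[0.978, 0.208, 0.001], [0.208, -0.978, -0.0], [0.001, 0.0, -1.0]]
wrist_force: [-0.4, 2.4, 0.5]
gripper_width: 0.272
gripper_force: 10.3
```

```bash
python3 - <<'E'
from h import *
q=np.load('q.npy');s=r.sense();print(s['time_s'],s['wrist_force'],s['gripper_force'])
T=s['tcp_pos'];G,lat=tubc(q,T+[0,0,r.pinch_z]);print('G',G,lat,G_to_state(G,2.1,.35))
a=snap('wrist')['frame'][0:300,140:420];p=snap('side');b=p['frame'][180:260,290:370]
cv2.imwrite('pics/g2.png',np.hstack([cv2.resize(a,(373,400)),cv2.resize(b,(400,400))]))
for n in ('bail_bar','catch_seat','lever_end','bail_tab'): print(n,find(p,n))
E
```

```text
13.45 [-0.395663    2.40455093  0.52304868] 10.348527036840096
G [-0.08834861  0.19623023] 0.0012843691492809908 (array([2.1211003 , 0.36648567]), array([-0.09077931,  0.16031628]))
bail_bar [(array([331.7, 223.4]), 0.58)]
catch_seat [(array([328.8, 228.8]), 0.59)]
lever_end [(array([344. , 226.6]), 0.74)]
bail_tab [(array([317.1, 229.8]), 0.52), (array([338. , 240.4]), 0.22)]
```

View pics/g2.png

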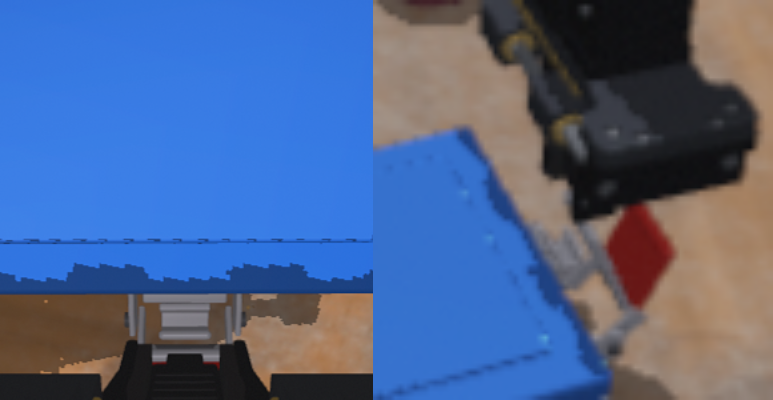

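{"fn": "apply_moves", "kwargs": {
  "moves": [
    [[0.003, 0, 0.001], 0],
    [[0.003, 0, 0.001], 0],
    [[0, 0, 0], 0]
  ]
}}

```text
time_s: 14.0
tcp_pos: [0.5303, 0.0424, 0.1759]
ee_rot: [[0.978, 0.208, 0.0], [0.208, -0.978, -0.0], [0.0, 0.0, -1.0]]
wrist_force: [-1.1, 1.9, 1.9]
gripper_width: 0.276
gripper_force: 10.3
```

{"fn": "apply_moves", "kwargs": {
  "moves": [
    [[0.002, 0, 0.0007], 0],
    [[0, 0, 0], 0]
  ]
}}

```text
time_s: 14.17
tcp_pos: [0.5322, 0.0428, 0.1751]
ee_rot: [[0.978, 0.208, 0.0], [0.208, -0.978, -0.0], [0.0, 0.0, -1.0]]
wrist_force: [-0.2, 2.0, 1.2]
gripper_width: 0.274
gripper_force: 10.3
```

{"fn": "apply_moves", "kwargs": {
  "moves": [
    [[0.002, 0, 0.0007], 0],
    [[0, 0, 0], 0]
  ]
}}

```text
time_s: 14.33
tcp_pos: [0.534, 0.0432, 0.1742]
ee_rot: [[0.978, 0.208, 0.0], [0.208, -0.978, -0.0], [0.0, 0.0, -1.0]]
wrist_force: [-0.6, 2.6, 1.2]
gripper_width: 0.274
gripper_force: 10.3
```

{"fn": "apply_moves", "kwargs": {
  "moves": [
    [[0.002, 0, 0.0006], 0],
    [[0, 0, 0], 0]
  ]
}}

```text
time_s: 14.5
tcp_pos: [0.5358, 0.0435, 0.1735]
ee_rot: [[0.978, 0.208, -0.0], [0.208, -0.978, -0.0], [-0.0, -0.0, -1.0]]
wrist_force: [-0.6, 2.3, 0.4]
gripper_width: 0.275
gripper_force: 10.3
```

{"fn": "apply_moves", "kwargs": {
  "moves": [
    [[0.002, 0, 0.0004], 0],
    [[0, 0, 0], 0]
  ]
}}

```text
time_s: 14.67
tcp_pos: [0.5374, 0.0439, 0.1728]
ee_rot: [[0.978, 0.208, -0.001], [0.208, -0.978, -0.0], [-0.001, -0.0, -1.0]]
wrist_force: [-1.0, 1.9, 0.0]
gripper_width: 0.273
gripper_force: 10.3
```

{"fn": "apply_moves", "kwargs": {
  "moves": [
    [[0.002, 0, 0.0003], 0],
    [[0, 0, 0], 0]
  ]
}}

```text
time_s: 14.83
tcp_pos: [0.5392, 0.0443, 0.1723]
ee_rot: [[0.978, 0.208, -0.002], [0.208, -0.978, -0.0], [-0.002, -0.0, -1.0]]
wrist_force: [-1.8, 1.9, -1.5]
gripper_width: 0.276
gripper_force: 10.4
```

```bash
cat > st.py <<'E'
from h import *
q=np.load('q.npy');s=r.sense();print(s['time_s'],s['wrist_force'].round(1),s['gripper_force'])
T=s['tcp_pos'];G,lat=tubc(q,T+[0,0,r.pinch_z]);print('G',G.round(4),[x.round(4) for x in G_to_state(G,2.1,.5)])
E
python3 st.py
```

```text
14.8333 [-1.8  1.9 -1.5] 10.360607374459505
G [-0.0749  0.191 ] [array([2.0842, 0.5179]), array([-0.0827,  0.1559])]
```

{"fn": "apply_moves", "kwargs": {
  "moves": [
    [[0.002, 0, 0], 0],
    [[0, 0, 0], 0]
  ]
}}

```text
time_s: 15.0
tcp_pos: [0.5414, 0.0447, 0.1725]
ee_rot: [[0.978, 0.208, -0.001], [0.208, -0.978, -0.0], [-0.001, -0.0, -1.0]]
wrist_force: [-2.3, 2.8, -1.5]
gripper_width: 0.277
gripper_force: 10.4
```

{"fn": "apply_moves", "kwargs": {
  "moves": [
    [[0.002, 0, 0], 0],
    [[0, 0, 0], 0]
  ]
}}

```text
time_s: 15.17
tcp_pos: [0.5437, 0.0452, 0.1729]
ee_rot: [[0.978, 0.208, -0.0], [0.208, -0.978, -0.0], [-0.0, 0.0, -1.0]]
wrist_force: [-2.4, 2.1, -1.4]
gripper_width: 0.27
gripper_force: 10.4
```

```bash
python3 st.py
```

```text
15.1667 [-2.4  2.1 -1.4] 10.394864130648784
G [-0.0703  0.1916] [array([2.2378, 0.5552]), array([-0.0794,  0.1567])]
```

{"fn": "apply_moves", "kwargs": {
  "moves": [
    [[0.0015, 0, 0.0], 0],
    [[0, 0, 0], 0]
  ]
}}

```text
time_s: 15.33
tcp_pos: [0.5453, 0.0455, 0.173]
ee_rot: [[0.978, 0.208, 0.0], [0.208, -0.978, -0.0], [0.0, 0.0, -1.0]]
wrist_force: [-2.4, 2.4, -0.6]
gripper_width: 0.27
gripper_force: 10.4
```

{"fn": "apply_moves", "kwargs": {
  "moves": [
    [[0.0015, 0, 0], 0],
    [[0, 0, 0], 0]
  ]
}}

```text
time_s: 15.5
tcp_pos: [0.5468, 0.0459, 0.1731]
ee_rot: [[0.978, 0.208, 0.0], [0.208, -0.978, 0.0], [0.0, 0.0, -1.0]]
wrist_force: [-1.8, 3.4, -0.7]
gripper_width: 0.276
gripper_force: 10.4
```

```bash
python3 st.py; python3 - <<'E'
from h import *
p=snap('side');cv2.imwrite('pics/g3.png',cv2.resize(p['frame'][205:255,300:360],None,fx=10,fy=10,interpolation=2))
E
```

```text
15.5 [-1.8  3.4 -0.7] 10.41324575082399
G [-0.0671  0.1918] [array([2.3444, 0.5791]), array([-0.0771,  0.1572])]
```

View pics/g3.png

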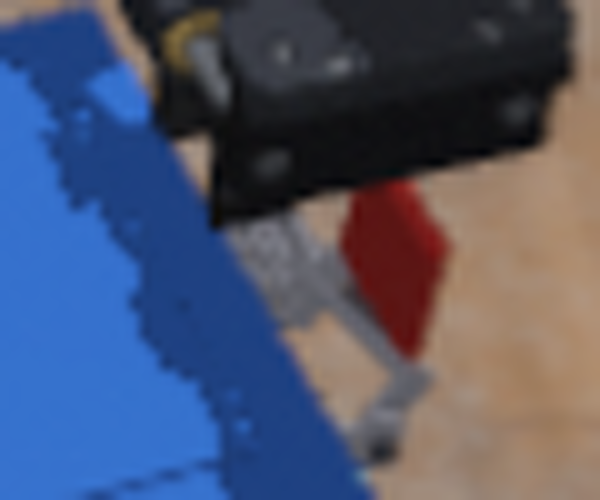

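{"fn": "apply_moves", "kwargs": {
  "moves": [
    [[0.0015, 0, 0.0002], 0],
    [[0, 0, 0], 0]
  ]
}}

```text
time_s: 15.72
tcp_pos: [0.5482, 0.0462, 0.1729]
ee_rot: [[0.978, 0.208, 0.0], [0.208, -0.978, 0.0], [0.0, 0.0, -1.0]]
wrist_force: [-2.2, 3.1, -1.6]
gripper_width: 0.273
gripper_force: 10.4
```

{"fn": "apply_moves", "kwargs": {
  "moves": [
    [[0.0015, 0, 0.0002], 0],
    [[0, 0, 0], 0]
  ]
}}

```text
time_s: 15.88
tcp_pos: [0.5497, 0.0465, 0.1727]
ee_rot: [[0.978, 0.208, 0.0], [0.208, -0.978, 0.0], [0.0, 0.0, -1.0]]
wrist_force: [-2.9, 2.4, -1.5]
gripper_width: 0.275
gripper_force: 10.4
```

{"fn": "apply_moves", "kwargs": {
  "moves": [
    [[0.0015, 0, 0.0002], 0],
    [[0, 0, 0], 0]
  ]
}}

```text
time_s: 16.05
tcp_pos: [0.5513, 0.0468, 0.1725]
ee_rot: [[0.978, 0.208, 0.0], [0.208, -0.978, 0.0], [0.0, 0.0, -1.0]]
wrist_force: [-1.9, 2.1, -0.7]
gripper_width: 0.277
gripper_force: 10.4
```

```bash
python3 st.py
```

```text
16.05 [-1.9  2.1 -0.7] 10.447612088173628
G [-0.0626  0.1912] [array([2.446 , 0.6184]), array([-0.0739,  0.157 ])]
```

{"fn": "apply_moves", "kwargs": {
  "moves": [
    [[0, 0, 0.001], 0],
    [[0, 0, 0.001], 0],
    [[0, 0, 0], 0]
  ]
}}

```text
time_s: 16.3
tcp_pos: [0.5525, 0.0471, 0.1715]
ee_rot: [[0.978, 0.209, 0.004], [0.209, -0.978, 0.001], [0.004, 0.0, -1.0]]
wrist_force: [0.1, 3.1, 2.1]
gripper_width: 0.274
gripper_force: 10.5
```

{"fn": "apply_moves", "kwargs": {
  "moves": [
    [[0, 0, 0.0015], 0],
    [[0, 0, 0], 0]
  ]
}}

```text
time_s: 16.47
tcp_pos: [0.5532, 0.0473, 0.1708]
ee_rot: [[0.978, 0.209, 0.006], [0.209, -0.978, 0.001], [0.006, 0.0, -1.0]]
wrist_force: [0.6, 3.3, 4.5]
gripper_width: 0.272
gripper_force: 10.4
```

```bash
python3 st.py
```

```text
16.4667 [0.6 3.3 4.5] 10.442572523024864
G [-0.0605  0.1895] [array([2.4193, 0.6468]), array([-0.0728,  0.1557])]
```

```bash
python3 - <<'E'
from h import *
q=np.load('q.npy');W=snap('wrist');S=snap('side')
bar=np.array([q[0]-.0728*np.cos(q[2]),q[1]-.0728*np.sin(q[2]),.1557]);P=pts(np.r_[q[:3],.048,q[4:]])
for p in(W,S):
    print('pred bar',proj(p,bar).round(1),'pred seat',proj(p,P['catch_seat']).round(1))
    for n in ('bail_bar','catch_seat','bail_tab','lever_end'): print(n,find(p,n))
a=cv2.resize(W['frame'][170:320,180:380],(800,600),interpolation=2)
cv2.imwrite('pics/g4.png',a)
E
```

```text
pred bar [279.3 285.7] pred seat [279.2 290.4]
bail_bar [(array([278.5, 278.8]), 0.75)]
catch_seat [(array([277.4, 289.7]), 0.57)]
bail_tab [(array([280.8, 289.6]), 0.68)]
lever_end [(array([274.8,  13.9]), 0.21)]
pred bar [323.9 226.4] pred seat [327.  228.9]
bail_bar [(array([321.9, 224.2]), 0.6)]
catch_seat [(array([327.6, 228.9]), 0.78)]
bail_tab [(array([268.9, 244.1]), 0.44)]
lever_end [(array([337.7, 225.7]), 0.74), (array([330.8, 240. ]), 0.58)]
```

View pics/g4.png

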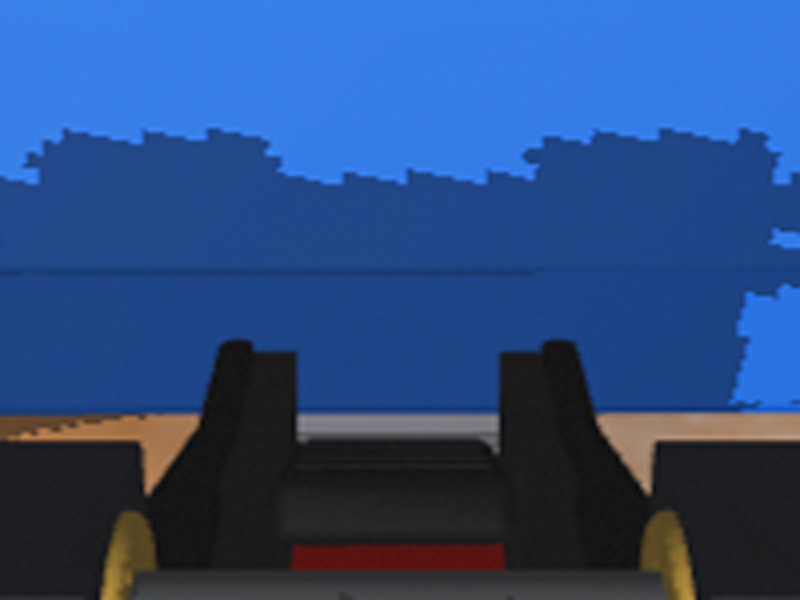

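The wrist crop shows a grey strip (bar or guide) at full-image rows 274–280, directly at the lid's front edge. That is farther forward than I predicted. I'll triangulate it.

```bash
python3 - <<'E'
from h import *
q=np.load('q.npy');s=r.sense();T=s['tcp_pos']
W=snap('wrist');S=snap('side')
def w(a,y=0): return np.array([q[0]+np.cos(q[2])*a[0]-np.sin(q[2])*y,q[1]+np.sin(q[2])*a[0]+np.cos(q[2])*y,a[1]])
rs=[]
for p in(W,S):
    f=find(p,'bail_bar');print(f,find(p,'lid_front'));rs.append(ray(p,f[0][0]))
X,e=tri(rs);print('tri bar tub',tubc(q,X),e)
G,lat=tubc(q,T+[0,0,r.pinch_z]);(th,b),bar=G_to_state(G,2.4,.63);print(th,b,bar)
for k in(0,16,36,52):
    a=bar+R2(b-.3,(0,k/1e3));print(k,a.round(4),proj(W,w(a)).round(1))
print('lid front top edge',proj(W,w((-.067,.152))).round(1), 'fingertips row',proj(W,T).round(1))
for x in(-.074,-.07): print(x,proj(W,w((x,.157))).round(1))
E
```

```text
[(array([275.5, 281. ]), 0.71)] [(array([273.5, 248.4]), 0.79)]
[(array([323.1, 225.4]), 0.62)] [(array([317.2, 230.2]), 0.89)]
tri bar tub (array([-0.0684981 ,  0.16104117]), np.float64(0.0019212600917206581)) [np.float64(1.1135122202647136), np.float64(1.1135122202646641)]
2.4190142503868417 0.646900560841329 [-0.07281545  0.15567695]
0 [-0.0728  0.1557] [279.3 285.7]
16 [-0.0674  0.1707] [279.4 290.7]
36 [-0.0606  0.1895] [279.6 298.3]
52 [-0.0551  0.2046] [279.7 305.9]
lid front top edge [279.4 272.6] fingertips row [276.8 278.1]
-0.074 [279.3 289. ]
-0.07 [279.4 282.1]
```

```bash
python3 - <<'E'
from h import *
q=np.load('q.npy');s=r.sense();W=snap('wrist')
T=s['tcp_pos'];R=s['ee_rot'];et=R.T@(np.array(W['eye'])-T);Rt=R.T@np.array(W['orientation'])
T2=np.array([.4282,.02264,.24058]);x=np.array([.97802,.2085,.0025]);y=np.array([.2085,-.978,-.001]);R2_=np.stack([x,y,np.cross(x,y)],1)
p=dict(W);p['eye']=T2+R2_@et;p['orientation']=R2_@Rt
im=cv2.imread('pics/w2.png')
for r0 in range(28,80): print(r0,im[r0,277:288].mean(0).astype(int).tolist(),end=' ')
print()
def w(a): return np.array([q[0]+np.cos(q[2])*a[0],q[1]+np.sin(q[2])*a[0],a[1]])
for z in(.142,.149,.157): print(z,[(xx,proj(p,w((xx/1e3,z)))[1].round(1)) for xx in range(-100,-62,4)])
E
```

```text
28 [190, 97, 44] 29 [199, 100, 41] 30 [186, 91, 33] 31 [170, 80, 25] 32 [134, 61, 18] 33 [116, 74, 54] 34 [236, 231, 235] 35 [240, 234, 237] 36 [196, 184, 187] 37 [194, 182, 185] 38 [190, 179, 182] 39 [203, 191, 194] 40 [209, 196, 200] 41 [123, 116, 118] 42 [120, 112, 114] 43 [128, 120, 122] 44 [128, 122, 124] 45 [126, 118, 121] 46 [126, 118, 120] 47 [125, 117, 120] 48 [124, 117, 119] 49 [148, 139, 142] 50 [105, 99, 101] 51 [67, 62, 65] 52 [201, 194, 197] 53 [245, 241, 243] 54 [242, 239, 240] 55 [241, 238, 240] 56 [241, 239, 240] 57 [241, 239, 241] 58 [241, 239, 241] 59 [241, 238, 240] 60 [241, 238, 240] 61 [241, 239, 241] 62 [242, 241, 242] 63 [246, 246, 247] 64 [183, 178, 181] 65 [179, 168, 171] 66 [209, 196, 199] 67 [246, 243, 245] 68 [216, 203, 207] 69 [172, 162, 164] 70 [147, 138, 141] 71 [85, 78, 79] 72 [57, 68, 86] 73 [50, 69, 95] 74 [50, 70, 95] 75 [51, 71, 95] 76 [52, 71, 96] 77 [51, 71, 96] 78 [50, 70, 95] 79 [49, 70, 95] 
0.142 [(-100, np.float64(87.6)), (-96, np.float64(81.2)), (-92, np.float64(74.7)), (-88, np.float64(68.1)), (-84, np.float64(61.5)), (-80, np.float64(54.8)), (-76, np.float64(48.1)), (-72, np.float64(41.3)), (-68, np.float64(34.4)), (-64, np.float64(27.4))]
0.149 [(-100, np.float64(87.5)), (-96, np.float64(80.9)), (-92, np.float64(74.2)), (-88, np.float64(67.5)), (-84, np.float64(60.6)), (-80, np.float64(53.8)), (-76, np.float64(46.8)), (-72, np.float64(39.8)), (-68, np.float64(32.7)), (-64, np.float64(25.6))]
0.157 [(-100, np.float64(87.3)), (-96, np.float64(80.5)), (-92, np.float64(73.6)), (-88, np.float64(66.6)), (-84, np.float64(59.6)), (-80, np.float64(52.5)), (-76, np.float64(45.3)), (-72, np.float64(38.0)), (-68, np.float64(30.7)), (-64, np.float64(23.3))]
```

```bash
python3 - <<'E'
from h import *
q=np.load('q.npy');s=r.sense();G,_=tubc(q,s['tcp_pos']+[0,0,r.pinch_z]);print(G,s['wrist_force'].round(1))
th=2.4;g0=G
for w in[(-.0728,.1577),(-.077,.158),(-.082,.158),(-.082,.155),(-.082,.152),(-.082,.149),(-.082,.146),(-.082,.143),(-.082,.140)]:
    th,b,g=bar_to_G(np.array(w),th);print(w,round(th,3),round(b,3),(g-g0).round(4));g0=g
E
```

```text
[-0.060561    0.18951141] [1.  2.8 4.8]
(-0.0728, 0.1577) 2.525 0.62 [-0.0009  0.0023]
(-0.077, 0.158) 2.387 0.571 [-0.0059  0.0008]
(-0.082, 0.158) 2.223 0.509 [-0.0072  0.0005]
(-0.082, 0.155) 2.06 0.535 [ 0.0009 -0.0032]
(-0.082, 0.152) 1.899 0.555 [ 0.0007 -0.0032]
(-0.082, 0.149) 1.731 0.568 [ 0.0004 -0.0031]
(-0.082, 0.146) 1.551 0.572 [ 0.0001 -0.003 ]
(-0.082, 0.143) 1.346 0.564 [-0.0003 -0.0029]
(-0.082, 0.14) 1.087 0.536 [-0.001  -0.0028]
```

{"fn": "apply_moves", "kwargs": {
  "moves": [
    [[-0.001, 0, -0.0025], 0],
    [[-0.005, 0, -0.001], 0],
    [[-0.005, 0, -0.0005], 0],
    [[-0.003, 0, 0], 0],
    [[0, 0, 0], 0]
  ]
}}

```text
time_s: 17.73
tcp_pos: [0.536, 0.0435, 0.1727]
ee_rot: [[0.978, 0.208, -0.001], [0.208, -0.978, 0.0], [-0.001, -0.0, -1.0]]
wrist_force: [0.2, 2.6, -0.2]
gripper_width: 0.276
gripper_force: 10.3
```

{"fn": "apply_moves", "kwargs": {
  "moves": [
    [[0.001, 0, 0.002], 0],
    [[0.0005, 0, 0.002], 0],
    [[0, 0, 0], 0]
  ]
}}

```text
time_s: 17.98
tcp_pos: [0.5379, 0.0439, 0.168]
ee_rot: [[0.978, 0.208, -0.003], [0.208, -0.978, -0.001], [-0.003, 0.0, -1.0]]
wrist_force: [-0.4, 2.5, 0.6]
gripper_width: 0.277
gripper_force: 10.3
```

```bash
python3 st.py; python3 - <<'E'
from h import *
q=np.load('q.npy')
rs=[]
for c in('wrist','side'):
    p=snap(c);f=find(p,'bail_bar');print(f)
    if f: rs.append(ray(p,f[0][0]))
if len(rs)>1:
    X,e=tri(rs);print(tubc(q,X),e)
E
```

```text
17.9833 [-0.4  2.5  0.6] 10.29977114578111
G [-0.0762  0.1867] [array([1.8071, 0.5215]), array([-0.0842,  0.1516])]
[(array([278.7, 273.3]), 0.77)]
[(array([328.3, 226.9]), 0.38)]
(array([-0.08367099,  0.15055262]), np.float64(0.00025858112107933484)) [np.float64(0.9328205186588671), np.float64(0.9328205186588093)]
```

{"fn": "apply_moves", "kwargs": {
  "moves": [
    [[0.0015, 0, 0], 0],
    [[0.0015, 0, 0.0], 0],
    [[0, 0, 0], 0]
  ]
}}

```text
time_s: 18.43
tcp_pos: [0.5408, 0.0446, 0.168]
ee_rot: [[0.978, 0.208, -0.003], [0.208, -0.978, -0.001], [-0.003, -0.0, -1.0]]
wrist_force: [-2.6, 2.3, -1.6]
gripper_width: 0.277
gripper_force: 10.3
```

{"fn": "apply_moves", "kwargs": {
  "moves": [
    [[0.0015, 0, 0], 0],
    [[0, 0, 0], 0]
  ]
}}

```text
time_s: 18.6
tcp_pos: [0.543, 0.045, 0.1686]
ee_rot: [[0.978, 0.208, -0.001], [0.208, -0.978, -0.0], [-0.001, 0.0, -1.0]]
wrist_force: [-2.4, 3.4, -2.0]
gripper_width: 0.276
gripper_force: 10.4
```

```bash
python3 st.py
```

```text
18.6 [-2.4  3.4 -2. ] 10.352142918272875
G [-0.0711  0.1873] [array([1.9765, 0.5711]), array([-0.0807,  0.1526])]
```

{"fn": "apply_moves", "kwargs": {
  "moves": [
    [[0, 0, 0.0015], 0],
    [[0, 0, 0.0015], 0],
    [[0, 0, 0], 0]
  ]
}}

```text
time_s: 18.85
tcp_pos: [0.5444, 0.0454, 0.1668]
ee_rot: [[0.978, 0.209, 0.003], [0.209, -0.978, 0.001], [0.003, 0.0, -1.0]]
wrist_force: [-0.1, 3.0, 2.9]
gripper_width: 0.274
gripper_force: 10.4
```

{"fn": "apply_moves", "kwargs": {
  "moves": [
    [[0, 0, 0.0015], 0],
    [[0, 0, 0.0015], 0],
    [[0, 0, 0], 0]
  ]
}}

```text
time_s: 19.1
tcp_pos: [0.5432, 0.0451, 0.1629]
ee_rot: [[0.978, 0.208, 0.0], [0.208, -0.978, 0.0], [0.0, -0.0, -1.0]]
wrist_force: [0.1, 3.2, 1.5]
gripper_width: 0.276
gripper_force: 10.4
```

```bash
python3 st.py
```

```text
19.1 [0.1 3.2 1.5] 10.359730871859938
G [-0.0708  0.1816] [array([1.6579, 0.5883]), array([-0.0811,  0.1471])]
```

{"fn": "apply_moves", "kwargs": {
  "moves": [
    [[0, 0, 0.0012], 0],
    [[0, 0, 0.0012], 0],
    [[0, 0, 0], 0]
  ]
}}

```text
time_s: 19.35
tcp_pos: [0.5426, 0.0449, 0.161]
ee_rot: [[0.978, 0.208, -0.001], [0.208, -0.978, -0.0], [-0.001, 0.0, -1.0]]
wrist_force: [-3.5, 3.3, 3.7]
gripper_width: 0.273
gripper_force: 10.4
```

{"fn": "apply_moves", "kwargs": {
  "moves": [
    [[0, 0, 0.001], 0],
    [[0, 0, 0.001], 0],
    [[0, 0, 0], 0]
  ]
}}

```text
time_s: 19.6
tcp_pos: [0.5424, 0.0449, 0.1583]
ee_rot: [[0.978, 0.208, -0.001], [0.208, -0.978, -0.0], [-0.001, -0.0, -1.0]]
wrist_force: [-3.2, 3.8, 3.9]
gripper_width: 0.279
gripper_force: 10.3
```

```bash
python3 st.py
```

```text
19.6 [-3.2  3.8  3.9] 10.34808729251381
G [-0.0716  0.177 ] [array([1.3243, 0.5739]), array([-0.0814,  0.1423])]
```

{"fn": "apply_moves", "kwargs": {
  "moves": [
    [[-0.0015, 0, 0], 0],
    [[-0.0015, 0, 0], 0],
    [[0, 0, 0], 0]
  ]
}}

```text
time_s: 19.85
tcp_pos: [0.541, 0.0447, 0.1587]
ee_rot: [[0.978, 0.208, 0.002], [0.208, -0.978, 0.001], [0.003, -0.0, -1.0]]
wrist_force: [1.4, 2.3, 0.2]
gripper_width: 0.275
gripper_force: 10.3
```

{"fn": "apply_moves", "kwargs": {
  "moves": [
    [[-0.0015, 0, 0], 0],
    [[-0.0015, 0, 0], 0],
    [[0, 0, 0], 0]
  ]
}}

```text
time_s: 20.1
tcp_pos: [0.5374, 0.0439, 0.1587]
ee_rot: [[0.978, 0.208, 0.001], [0.208, -0.978, 0.0], [0.001, -0.0, -1.0]]
wrist_force: [0.3, 2.9, 1.6]
gripper_width: 0.273
gripper_force: 10.3
```

```bash
python3 st.py
```

```text
20.1 [0.3 2.9 1.6] 10.29586014105007
G [-0.0768  0.1774] [array([1.176 , 0.5066]), array([-0.0842,  0.1422])]
```

{"fn": "apply_moves", "kwargs": {
  "moves": [
    [[-0.0015, 0, 0], 0],
    [[-0.0015, 0, 0], 0],
    [[0, 0, 0], 0]
  ]
}}

```text
time_s: 20.35
tcp_pos: [0.5369, 0.0439, 0.1589]
ee_rot: [[0.978, 0.209, 0.007], [0.209, -0.978, 0.002], [0.007, -0.0, -1.0]]
wrist_force: [7.3, 3.0, -2.6]
gripper_width: 0.272
gripper_force: 10.3
```

```bash
python3 st.py; python3 - <<'E'
from h import *
q=np.load('q.npy');rs={}
for c in('wrist','side'):
    p=snap(c)
    for n in('bail_bar','catch_seat','lever_end'):
        f=find(p,n);print(c,n,f)
        if f and f[0][1]>.3: rs.setdefault(n,[]).append(ray(p,f[0][0]))
for n,v in rs.items():
    if len(v)>1: X,e=tri(v);print(n,tubc(q,X),e)
E
```

```text
20.35 [ 7.3  3.  -2.6] 10.317027240525931
G [-0.0772  0.1776] [array([1.1768, 0.5015]), array([-0.0844,  0.1423])]
wrist bail_bar [(array([277.6, 275.8]), 0.85)]
wrist catch_seat [(array([275.3, 273.5]), 0.84), (array([282.5, 275.3]), 0.28)]
wrist lever_end [(array([278.5, 347.5]), 0.86)]
side bail_bar [(array([328. , 228.1]), 0.55)]
side catch_seat [(array([351.8, 235.6]), 0.74), (array([267.3, 179.7]), 0.53)]
side lever_end [(array([353.4, 237.7]), 0.81)]
bail_bar (array([-0.08284866,  0.14740077]), np.float64(0.0009482430812292088)) [np.float64(0.9066648683664759), np.float64(0.9066648683664729)]
catch_seat (array([-0.1310699 ,  0.09571568]), np.float64(0.003305685074733219)) [np.float64(22.051508946016625), np.float64(22.051508946016565)]
lever_end (array([-0.16021843,  0.09576242]), np.float64(0.0008559813422413173)) [np.float64(3.231815540484054), np.float64(3.2318155404842095)]
```

The lip resists at 7 N when I pull, and the lever reads about 1.2 rad, so the bar is hooked. I'll relax, release and go up.

{"fn": "apply_moves", "kwargs": {
  "moves": [
    [[0.0012, 0, 0], 0],
    [[0, 0, 0], 0]
  ]
}}

```text
time_s: 20.92
tcp_pos: [0.5371, 0.0439, 0.1588]
ee_rot: [[0.978, 0.208, 0.003], [0.208, -0.978, 0.001], [0.004, -0.0, -1.0]]
wrist_force: [5.0, 2.5, -0.2]
gripper_width: 0.273
gripper_force: 10.3
```

{"fn": "apply_moves", "kwargs": {
  "moves": [
    [[0, 0, 0], 0],
    [[0, 0, 0], 0],
    [[0, 0, 0], 0],
    [[0, 0, 0], 0]
  ],
  "hand": 0.045
}}

```text
time_s: 21.25
tcp_pos: [0.5345, 0.0427, 0.158]
ee_rot: [[0.978, 0.208, -0.002], [0.208, -0.978, -0.001], [-0.002, 0.001, -1.0]]
wrist_force: [-0.4, 0.2, -0.4]
gripper_width: 0.475
gripper_force: 0.0
```

{"fn": "apply_moves", "kwargs": {
  "moves": [
    [[0, 0, -0.01], 0],
    [[0, 0, -0.025], 0],
    [[0, 0, -0.03], 0],
    [[-0.02, 0, -0.01], 0],
    [[-0.035, 0, 0], 0]
  ]
}}

```text
time_s: 21.67
tcp_pos: [0.4851, 0.0327, 0.2371]
ee_rot: [[0.978, 0.208, 0.008], [0.208, -0.978, 0.001], [0.008, 0.001, -1.0]]
wrist_force: [-0.0, 0.1, 0.6]
gripper_width: 0.517
gripper_force: 0.0
```

{"fn": "apply_moves", "kwargs": {
  "moves": [
    [[-0.035, 0, 0], 0],
    [[-0.01, 0, 0], 0],
    [[0, 0, 0], 0]
  ],
  "hand": 0
}}

```text
time_s: 21.92
tcp_pos: [0.4353, 0.0218, 0.2347]
ee_rot: [[0.978, 0.208, 0.001], [0.208, -0.978, 0.001], [0.001, -0.0, -1.0]]
wrist_force: [0.5, 0.1, 0.8]
gripper_width: 0.37
gripper_force: 0.0
```

```bash
python3 - <<'E'
from h import *
q0=np.load('q.npy');q0[3]=.048;q0[4]=1.2;q0[5]=.5;s=r.sense();print(s['time_s'],s['tcp_pos'],s['wrist_force'])
obs,ps=observe(['wrist','side'],NM[2:],gate=pts(q0),px=30)
q=fit(obs,q0,fix={0:q0[0],1:q0[1],2:q0[2],3:.048});report(q,obs)
for n in('bail_bar','catch_seat','lever_end','bail_tab'): print(n,tubc(q,pts(q)[n])[0])
W=ps['wrist'];u=proj(W,pts(q)['bail_bar']);cv2.imwrite('pics/h1.png',np.hstack([cv2.resize(W['frame'][0:210,180:390],(400,400)),cv2.resize(ps['side']['frame'][200:260,310:370],(400,400),interpolation=2)]))
np.save('q2.npy',q)
E
```

```text
21.9167 [0.4353063  0.02177349 0.23473759] [0.4582517  0.06821838 0.7968201 ]
q [0.6128, 0.0584, 0.207, 0.048, 1.3861, 0.5571, -0.144, 0.0012]
tub [0.6128 0.0584 0.    ]
lid [0.6744 0.0714 0.132 ]
lid_front [0.5627 0.0479 0.1515]
catch_seat [0.5337 0.0418 0.1401]
lever_pivot [0.5159 0.0381 0.095 ]
lever [0.5159 0.0381 0.095 ]
lever_end [0.4617 0.0267 0.103 ]
bail [0.5005 0.0349 0.0921]
bail_bar [0.532  0.0415 0.1438]
bail_tab [0.541  0.0434 0.1787]
27 lid_front [ 1.7 -4.6] 0.64
27 catch_seat [1.9 0.4] 0.77
27 lever_end [-0.3 -1.6] 0.84
27 bail_bar [ 1.5 -3. ] 0.59
27 bail_tab [-0.1  1.8] 0.56
28 lid_front [-2.9 -1.7] 0.69
28 catch_seat [-2.6 -0.3] 0.77
28 lever_pivot [-2.4  0.4] 0.66
28 lever_end [0.5 0. ] 0.6
28 bail [-0.8 -2.4] 0.57
28 bail_bar [ -4.5 -11.1] 0.62
28 bail_tab [-1.2  1.7] 0.42
bail_bar [-0.08247451  0.14383669]
catch_seat [-0.08077513  0.14007582]
lever_end [-0.1543063   0.10297641]
bail_tab [-0.07331994  0.17865326]
```

View pics/h1.png

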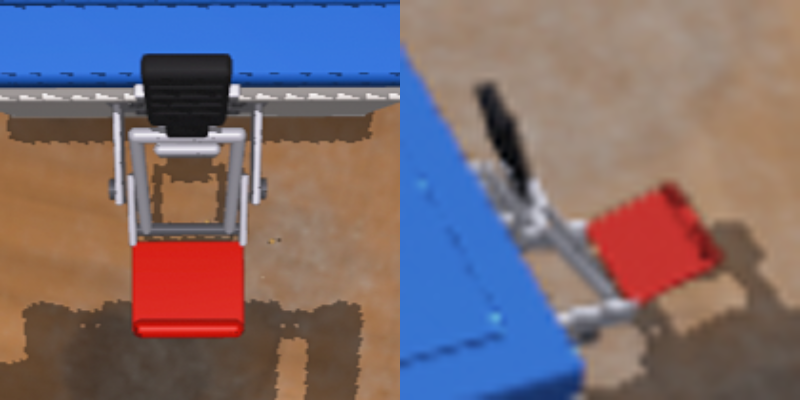

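The bar sits in the groove behind the lip, with the lip at crop row ~148 and the bar at ~135. The tab stands up, and the red blade points out at about 1.3 rad. Next I'll compute the pressing path.

```bash
python3 - <<'E'
from h import *
q=np.load('q2.npy');s=r.sense();C,lat=tubc(q,s['tcp_pos']);print(C,lat,s['gripper_width'])
t0=C
for th in[1.45,1.3,1.15,1.0,.85,.7,.55,.4,.3,.2,.1,0,-.08]:
    k=.004*max(0,min(1,(th-.2)/.8))
    c=V+R2(th,(-.018+.438*k,-.0529+.899*k))+.004*R2(th,(-.9,.44));t=c-[.0095,0]
    print(th,'tcp',t.round(4),'d',(t-t0).round(4));t0=t
E
```

```text
[-0.17874019  0.23354921] 0.000959325380136565 0.0035696039470281614
1.45 tcp [-0.1581  0.109 ] d [ 0.0207 -0.1246]
1.3 tcp [-0.1596  0.1014] d [-0.0015 -0.0076]
1.15 tcp [-0.16    0.0937] d [-0.0004 -0.0077]
1.0 tcp [-0.1592  0.086 ] d [ 0.0008 -0.0077]
0.85 tcp [-0.158   0.0783] d [ 0.0012 -0.0077]
0.7 tcp [-0.1557  0.0708] d [ 0.0024 -0.0075]
0.55 tcp [-0.1522  0.0636] d [ 0.0035 -0.0072]
0.4 tcp [-0.1476  0.057 ] d [ 0.0046 -0.0067]
0.3 tcp [-0.1439  0.0529] d [ 0.0037 -0.0041]
0.2 tcp [-0.1398  0.0492] d [ 0.0041 -0.0037]
0.1 tcp [-0.1351  0.0463] d [ 0.0047 -0.0029]
0 tcp [-0.1301  0.0439] d [ 0.005  -0.0024]
-0.08 tcp [-0.1259  0.0423] d [ 0.0042 -0.0016]
```

{"fn": "apply_moves", "kwargs": {
  "moves": [
    [[0.019, 0, 0.02], 0],
    [[0, 0, 0.035], 0],
    [[0, 0, 0.035], 0],
    [[0, 0, 0.02], 0],
    [[0, 0, 0.008], 0]
  ]
}}

```text
time_s: 23.23
tcp_pos: [0.454, 0.0258, 0.1124]
ee_rot: [[0.978, 0.208, -0.006], [0.207, -0.978, -0.002], [-0.007, 0.001, -1.0]]
wrist_force: [0.3, -0.1, 0.1]
gripper_width: 0.005
gripper_force: 0.0
```

{"fn": "apply_moves", "kwargs": {
  "moves": [
    [[0, 0, 0.003], 0],
    [[0, 0, 0.003], 0],
    [[0, 0, 0.003], 0],
    [[0, 0, 0.002], 0],
    [[0, 0, 0], 0]
  ]
}}

```text
time_s: 23.65
tcp_pos: [0.457, 0.0269, 0.1055]
ee_rot: [[0.978, 0.208, 0.002], [0.208, -0.978, 0.001], [0.003, -0.0, -1.0]]
wrist_force: [-0.1, 0.6, 2.4]
gripper_width: 0.003
gripper_force: 0.8
```

{"fn": "apply_moves", "kwargs": {
  "moves": [
    [[-0.0005, 0, 0.004], 0],
    [[-0.0005, 0, 0.004], 0],
    [[0, 0, 0.004], 0],
    [[0, 0, 0.004], 0],
    [[0, 0, 0], 0]
  ]
}}

```text
time_s: 24.07
tcp_pos: [0.4566, 0.0268, 0.0886]
ee_rot: [[0.978, 0.209, 0.003], [0.209, -0.978, 0.001], [0.003, -0.0, -1.0]]
wrist_force: [1.0, -0.0, 4.1]
gripper_width: 0.009
gripper_force: 2.0
```

{"fn": "apply_moves", "kwargs": {
  "moves": [
    [[0.0005, 0, 0.004], 0],
    [[0.0006, 0, 0.004], 0],
    [[0.0006, 0, 0.004], 0],
    [[0, 0, 0], 0]
  ]
}}

```text
time_s: 24.4
tcp_pos: [0.459, 0.0274, 0.0769]
ee_rot: [[0.978, 0.209, 0.004], [0.209, -0.978, 0.001], [0.004, -0.0, -1.0]]
wrist_force: [2.8, 0.3, 5.6]
gripper_width: 0.005
gripper_force: 2.2
```

{"fn": "apply_moves", "kwargs": {
  "moves": [
    [[0.0008, 0, 0.003], 0],
    [[0.001, 0, 0.0032], 0],
    [[0.0017, 0, 0.0036], 0],
    [[0.0018, 0, 0.0036], 0],
    [[0, 0, 0], 0]
  ]
}}

```text
time_s: 24.82
tcp_pos: [0.4629, 0.0282, 0.063]
ee_rot: [[0.978, 0.208, 0.001], [0.208, -0.978, 0.0], [0.001, -0.0, -1.0]]
wrist_force: [1.4, 1.1, 2.9]
gripper_width: 0.01
gripper_force: 1.3
```

{"fn": "apply_moves", "kwargs": {
  "moves": [
    [[0.0023, 0, 0.0034], 0],
    [[0.0023, 0, 0.0033], 0],
    [[0, 0, 0], 0]
  ]
}}

```text
time_s: 25.07
tcp_pos: [0.4651, 0.0283, 0.0552]
ee_rot: [[0.978, 0.207, -0.004], [0.207, -0.978, -0.001], [-0.004, 0.0, -1.0]]
wrist_force: [-1.1, 0.2, -0.2]
gripper_width: 0.004
gripper_force: 0.0
```

```bash
cat > lv.py <<'E'
from h import *
q=np.load('q2.npy');s=r.sense();print(s['time_s'],s['wrist_force'].round(1),tubc(q,s['tcp_pos']))
rs=[]
for c in('side','scene','wrist'):
    p=snap(c)
    for n in('lever_end','bail_tab','lid_front'):
        print(c,n,find(p,n))
    print(' pred lever_end th:px',[(t,proj(p,pts(np.r_[q[:4],t,q[5:]])['lever_end']).round(1).tolist()) for t in(0,.4,.8,1.2)])
E
python3 lv.py
```

```text
25.0667 [-1.1  0.2 -0.2] (array([-0.15070999,  0.05517318]), np.float64(0.0008752054224483129))
side lever_end [(array([344.9, 252.1]), 0.47)]
side bail_tab [(array([331.1, 241. ]), 0.52), (array([330.5, 219.2]), 0.4)]
side lid_front [(array([316.1, 230.7]), 0.95)]
 pred lever_end th:px [(0, [337.0, 254.7]), (0.4, [344.0, 250.2]), (0.8, [349.4, 244.3]), (1.2, [352.1, 237.9])]
scene lever_end []
scene bail_tab []
scene lid_front []
 pred lever_end th:px [(0, [253.2, 272.4]), (0.4, [255.1, 275.3]), (0.8, [256.3, 275.4]), (1.2, [256.7, 272.5])]
wrist lever_end []
wrist bail_tab []
wrist lid_front [(array([275.1,  27.4]), 0.58)]
 pred lever_end th:px [(0, [279.1, 204.5]), (0.4, [278.9, 249.8]), (0.8, [278.8, 293.7]), (1.2, [278.7, 333.9])]
```

{"fn": "apply_moves", "kwargs": {
  "moves": [
    [[0.0035, 0, 0.001], 0],
    [[0.0035, 0, 0.0015], 0],
    [[0.003, 0, 0.002], 0],
    [[0, 0, 0], 0]
  ]
}}

```text
time_s: 26.0
tcp_pos: [0.4771, 0.0311, 0.0515]
ee_rot: [[0.978, 0.208, 0.0], [0.208, -0.978, -0.0], [-0.0, 0.0, -1.0]]
wrist_force: [0.1, 0.2, 0.3]
gripper_width: 0.004
gripper_force: 0.0
```

{"fn": "apply_moves", "kwargs": {
  "moves": [
    [[0.0025, 0, 0.0017], 0],
    [[0.0025, 0, 0.0015], 0],
    [[0, 0, 0], 0]
  ]
}}

```text
time_s: 26.25
tcp_pos: [0.4817, 0.032, 0.0484]
ee_rot: [[0.978, 0.208, -0.0], [0.208, -0.978, -0.0], [-0.0, 0.0, -1.0]]
wrist_force: [-0.2, 0.5, -0.8]
gripper_width: 0.007
gripper_force: 0.0
```

{"fn": "apply_moves", "kwargs": {
  "moves": [
    [[0.002, 0, 0.001], 0],
    [[0.0015, 0, 0.001], 0],
    [[0, 0, 0], 0]
  ]
}}

```text
time_s: 26.5
tcp_pos: [0.4844, 0.0325, 0.0466]
ee_rot: [[0.978, 0.208, -0.001], [0.208, -0.978, -0.0], [-0.001, 0.0, -1.0]]
wrist_force: [-1.1, -0.0, 2.4]
gripper_width: 0.006
gripper_force: 0.9
```

```bash
python3 lv.py
```

```text
26.5 [-1.1 -0.   2.4] (array([-0.1308989 ,  0.04663913]), np.float64(0.0010193596139649284))
side lever_end [(array([328.1, 230.5]), 0.55)]
side bail_tab [(array([331.2, 222.6]), 0.5)]
side lid_front [(array([317.6, 231.5]), 0.91), (array([296.8, 276.4]), 0.52)]
 pred lever_end th:px [(0, [337.0, 254.7]), (0.4, [344.0, 250.2]), (0.8, [349.4, 244.3]), (1.2, [352.1, 237.9])]
scene lever_end [(array([372. , 230.3]), 0.56), (array([252.4, 269.8]), 0.47)]
scene bail_tab []
scene lid_front []
 pred lever_end th:px [(0, [253.2, 272.4]), (0.4, [255.1, 275.3]), (0.8, [256.3, 275.4]), (1.2, [256.7, 272.5])]
wrist lever_end []
wrist bail_tab []
wrist lid_front [(array([272.7, 144.9]), 0.66)]
 pred lever_end th:px [(0, [279.1, 247.6]), (0.4, [278.9, 295.0]), (0.8, [278.8, 343.3]), (1.2, [278.8, 390.9])]
```

{"fn": "apply_moves", "kwargs": {
  "moves": [
    [[0.0005, 0, 0.001], 0],
    [[0.0005, 0, 0.001], 0],
    [[0, 0, 0], 0]
  ]
}}

```text
time_s: 27.35
tcp_pos: [0.4848, 0.0325, 0.0458]
ee_rot: [[0.978, 0.209, -0.002], [0.209, -0.978, -0.001], [-0.002, 0.001, -1.0]]
wrist_force: [-6.3, 0.0, 13.0]
gripper_width: 0.005
gripper_force: 7.0
```

{"fn": "apply_moves", "kwargs": {
  "moves": [
    [[0.0005, 0, 0.001], 0],
    [[0, 0, 0], 0]
  ]
}}

```text
time_s: 27.52
tcp_pos: [0.4848, 0.0324, 0.0455]
ee_rot: [[0.978, 0.209, -0.003], [0.209, -0.978, -0.001], [-0.003, 0.001, -1.0]]
wrist_force: [-9.8, 0.6, 19.4]
gripper_width: 0.012
gripper_force: 10.2
```

It has reached a firm stop at about 22 N. I'll back off and check.

{"fn": "apply_moves", "kwargs": {
  "moves": [
    [[-0.006, 0, -0.002], 0],
    [[-0.025, 0, 0], 0],
    [[-0.025, 0, -0.02], 0],
    [[0, 0, -0.04], 0],
    [[0, 0, -0.04], 0]
  ]
}}

```text
time_s: 27.93
tcp_pos: [0.429, 0.0204, 0.1457]
ee_rot: [[0.978, 0.208, -0.004], [0.208, -0.978, -0.002], [-0.004, 0.001, -1.0]]
wrist_force: [2.3, 0.9, 0.4]
gripper_width: 0.004
gripper_force: 0.0
```

{"fn": "apply_moves", "kwargs": {
  "moves": [
    [[0, 0, -0.04], 0],
    [[0, 0, -0.04], 0],
    [[0, 0, -0.01], 0],
    [[0, 0, 0], 0],
    [[0, 0, 0], 0]
  ]
}}

```text
time_s: 28.35
tcp_pos: [0.4315, 0.0216, 0.2359]
ee_rot: [[0.978, 0.208, 0.002], [0.208, -0.978, 0.001], [0.002, -0.001, -1.0]]
wrist_force: [-0.1, 0.2, -0.2]
gripper_width: 0.005
gripper_force: 0.0
```

```bash
python3 - <<'E'
from h import *
q0=np.load('q2.npy').copy();q0[3:6]=[.02,0.02,.27];s=r.sense();print(s['time_s'],s['tcp_pos'],s['wrist_force'])
obs,ps=observe(['wrist','side','scene'],['lid','lid_front','lever_pivot','lever_end','bail','bail_bar','bail_tab'],gate=pts(q0),px=30)
q=fit(obs,q0,fix={0:q0[0],1:q0[1],2:q0[2]});report(q,obs)
E
```

```text
28.35 [0.43146433 0.02157374 0.235874  ] [-0.13106391  0.1815903  -0.1540369 ]
q [0.6128, 0.0584, 0.207, -0.0424, 0.0271, 0.2867, -0.142, 0.0]
tub [0.6128 0.0584 0.    ]
lid [0.6744 0.0714 0.132 ]
lid_front [0.5614 0.0476 0.1411]
catch_seat [0.5356 0.0422 0.126 ]
lever_pivot [0.5159 0.0381 0.095 ]
lever [0.5159 0.0381 0.095 ]
lever_end [0.4969 0.0341 0.0426]
bail [0.5155 0.038  0.079 ]
bail_bar [0.5323 0.0415 0.1375]
bail_tab [0.5319 0.0414 0.1735]
35 lid_front [3.9 1.3] 0.9
35 lever_pivot [-2.1 -1.6] 0.96
35 lever_end [-2.3 -0.4] 0.65
35 bail_bar [1.4 0.5] 0.91
35 bail_tab [0.6 0. ] 0.93
36 lid [-1.7  2.9] 0.89
36 lid_front [-13.9  -9.1] 0.75
36 lever_pivot [-1.5  1.4] 0.66
36 lever_end [ 5.7 12.5] 0.61
36 bail [-0.9 -0.1] 0.65
36 bail_bar [-0.1  0.7] 0.52
36 bail_tab [-3.  -0.1] 0.67
```

```bash
python3 -c "
from station import r
print(r.finish_job())"
```

```text
the job is handed in; nothing more can be done
None
```

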